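# Line up a test stand's carriage and hold the alignment rod through both guides

## Task

Turn the stand's handwheel until the hole in the sliding lower guide is straight below the hole in the fixed upper guide. Then take the alignment rod (the long one with the plain round grip) out of the rack and thread it down through the upper guide and on through the lower guide until its tip shows below the lower guide. Finish still holding the rod there, its grip clear above the upper guide, and leave the other rods and the bench things where they stand.

Things in the scene. Friction and masses are not known exactly. Their poses are not given: they have to be found in the camera images.
- stand: white alignment stand fixed to the bench, base plate 150 mm (x) by 300 mm (y) by 12 mm (its middle at y +30 mm). Origin on the bench below the centreline of the guides; its y axis (z up) runs along the slide, from the guides (y about -25 mm) to the handwheel (axis at x 0, y +120 mm). Nothing of it rises above 132 mm.
- wheel (a joint): angle (rad) of the grey handwheel, 0 to 5.2, growing clockwise seen from above, about a vertical axis. Each radian clockwise moves the lower guide 9 mm along the stand's -y. At 0 its grip bar lies along the stand's x axis; the bar turns with it. It turns with about 0.08 N m and stays where left. It starts between 0 and 0.9; about 2 to 4.5 rad more are needed, always clockwise.
- wheel_grip (a point): point on the handwheel's axis where its grip bar is pinched, 101 mm above the bench. The wheel is a disc 90 mm across, top face 78 mm above the bench, with a straight black bar across its middle, 70 mm long, 16 mm wide, standing 36 mm above the disc (top 114 mm above the bench).
- lower_bore (a point): centre of the upper mouth of the lower guide's hole, 68 mm above the bench. The lower guide is a brass plate 74 x 44 mm, 18 mm thick, on two feet, that slides along the stand's y axis; its upright through hole is 14.5 mm in diameter; below the plate 38 mm are free down to the stand's base plate.
- upper_bore (a point): centre of the upper mouth of the upper guide's hole, 130 mm above the bench. The upper guide is a brass block 36 x 36 mm, 20 mm thick, on an arm from a steel post 65 mm from the hole on the stand's -y side; its upright through hole is 14.5 mm in diameter. Fixed, at a different place along the slide each time.
- guide: the fixed upper guide with its arm and post; origin on the hole's axis at the level of the base plate's top, 12 mm above the bench; x and y axes as the stand's
- rack: grey rack block fixed to the bench, 60 mm (x) by 190 mm (y) by 46 mm, with three upright square holes 14 mm wide and 40 mm deep at y -60, 0 and +60 mm, each with a rod in it. Origin at the centre of its underside. A rod's foot stands 6 mm above the bench, so rods must be raised 40 mm to leave the rack.
- rod: the alignment rod, steel, upright in one of the rack's holes (which one varies): shaft 12 mm in diameter, 112 mm long, with a tapered tip (7 mm diameter at the end, full size 7 mm up); on top a plain round grip 20 mm in diameter, 45 mm long. 0.1 to 0.2 kg. Origin at the centre of the tip, z axis up to the grip.
- rod_tip (a point): centre of the alignment rod's lower end face
- rod_grip (a point): centre point of the alignment rod's round grip, 137 mm above the tip (25 mm above the grip's lower edge, 20 mm below its top)
- short_rod: another rod in the rack, to be left there: the same round grip but a shaft of only 60 mm. Origin at its tip.
- disc_rod: another rod in the rack, to be left there: 112 mm shaft with a flat disc 42 mm across and 10 mm thick on top. Origin at its tip.
- weight: steel laboratory weight, 36 mm across, 52 mm tall, standing on the bench in front of the stand; leave alone
- wash_bottle: white wash bottle with red cap, 62 mm across, 150 mm tall, beyond the stand; leave alone
- beaker: glass beaker, 76 mm across, 90 mm tall, beside the rack on the right; leave alone
Mind the look-alikes: they are no part of the job. What is shaped like the rod but pink is not meant.

How it is judged:
On the way, in this order (a step that is already met when the one before it is completed fails the run):
1. the lower guide's hole is brought in line below the upper guide's hole, within 2.5 mm (horizontal distance between lower_bore and upper_bore below 0.0025 m), for 0.2 s.
2. the rod's tip is at least 10 mm down inside the upper guide's hole (horizontal distance between rod_tip and upper_bore below 0.005 m and z of rod_tip in the frame of upper_bore below -0.01 m), for 0.05 s.
At the end, for the whole second after the job is handed in: Rod upright (within 4.5 degrees) through both guides, tip 2 mm or more below the lower guide (under 48 mm above the bench), grip 2 mm or more above the upper guide (tip over 20 mm), gripped by the fingers (over 1.5 N) and still; the holes in line within 3 mm (horizontal distance between rod_tip and lower_bore below 0.005 m and horizontal distance between rod_grip and upper_bore below 0.008 m and angle between the z axis of rod and the z axis of stand, either way round below 0.08 rad and height (world z) of rod_tip between 0.02 and 0.048 m and contact force between the fingers and rod above 1.5 N and linear speed of rod below 0.02 m/s and horizontal distance between lower_bore and upper_bore below 0.003 m); the arm keeps its last pose, push and grip.
It fails at once if another rod is moved by more than 25 mm (distance of any of short_rod, disc_rod from where it was at the start of the episode above 0.025 m).
It fails at once if the weight, wash bottle or beaker is moved by more than 25 mm (distance of any of weight, wash_bottle, beaker from where it was at the start of the episode above 0.025 m).
It also fails if it takes over 72 s, if anything falls off the work surface, if the arm or the gripper's body presses on something with over 40 N, if the wrist force passes 120 N, or if a joint passes its speed limit or range.

## Robot

A 6-joint arm with a two-finger parallel gripper is mounted at the origin on the work surface. World frame = base frame: x ahead of the robot, y to its left, z up, the work surface at z = 0. Lengths are in m, angles in rad, forces in N, time in s.
With the tool pointing down it reaches from about 0.225 to 0.875 m from the base axis. Payload 3.4 kg.
Tool frame: the origin (TCP) lies midway between the tips of the shut fingers; the grasp point (between the pads) lies 19 mm behind it (manip.grasp_offset is the distance from the TCP to the grasp point, in m); x points along the fingers, y is the direction in which the jaws open and shut, and the axes are right-handed (so a half turn about x gives the same grasp; the last joint's range is limited). The gripper opens to 85 mm and grips with 20 to 120 N. Pads are 22 mm wide; open, the fingers measure 114 mm over their backs; the gripper's body (76 mm by 85 mm) begins 54 mm behind the grasp point. The pads swing forward as they close: fully open they stand 13 mm farther back than shut.
Start: joints at [-1.363, 0.276, 1.505, -0, 1.361, -0.121], TCP at [0.186, -0.544, 0.231] pointing down, gripper open.
Joint ranges: [-2.89, 2.89], [-0.75, 2.08], [0.22, 2.7], [-1.18, 4.32], [0.11, 2.71], [-2.7, 2.7]. Speed limits (rad/s): [2.57, 2.57, 3.14, 3.14, 3.14, 3.14].

## Interface

Orientations are given as a unit quaternion [w, x, y, z].
In Python, from rig import manip gives the robot as it stands.
- The arm moves only by the shell command python3 -m creep 'ROWS' [OPENING] [FORCE]. ROWS is a JSON object of lists of equal length, an entry for each row: "delta_pos": the shift along the tool's x, y, z in cm, a list of three; "dr": the turn, a rotation vector about the tool's x, y, z in rad, a list of three. In form: {"delta_pos": [[dx, dy, dz], ...], "dr": [[rx, ry, rz], ...]}. A call has 1 to 10 rows; each row is the pose to reach, as a shift and turn from the pose commanded when the call began, along the tool's axes at that moment; what a row does not reach only later rows make up. A row lasts 1/10 s, in which the tool goes at most 50 mm and 8.59 degrees, less where a joint would pass 70% of its speed; a pose out of reach is approached as far as the arm can. A call with a gripper value outside its range is refused whole. OPENING is the opening, from -1 (shut) to 1 (fully open), set as the call begins (- or left out, the last holds). The fingers move at their own pace and stop on an object; FORCE is the grip in N (left out, the last holds). Time passes only in rows, so rows that repeat a pose let the fingers close. It gives the time, the measured TCP pose, the force and the opening at its end, in the units of the state.
- manip.get_state(): the state, without advancing time (a new reading comes with each control period).
- manip.get_image(name): name is "scene" or "top"; returns a dict with "pixels" (480x640x3 uint8, blue, green, red), "depth" (480x640 float32, m along the optical axis (not along the pixel's ray), 0 where there is no reading), "intrinsics" (3x3 intrinsics, pixels), "k1" (the pictures are not rectified: a ray, as slopes to the right and down, at radius r is drawn at 1 + k1 r^2 times it, then the intrinsics apply), "rvec" (rotation vector, rad) and "tvec" (3), from world to camera coordinates, as OpenCV has them. Camera axes: x right, y down, z forward; pixel columns grow to the right and rows downward; lengths in m; the calibration is good to about 2 mm. A picture is of the moment at which its call begins.
- manip.sign_off(): hands the job in, once; it reports no verdict.
The state is a dict: "clock": time; "qpos": joint angles; "qd": joint speeds; "effort": joint torques, N m; "position": TCP position; "ee_rot": TCP orientation; "contact_force": force on the tool from outside, world axes, zero at the start; "moment": the same for the moment, N m; "width": finger opening in m.
Only numpy, scipy, OpenCV 4.12 (cv2) and the standard library are available. Lean on these libraries where they do the work, as an engineer would, in place of code of your own. Each camera call takes 0.05 s, during which the arm holds its last target. There are 200 camera calls.

## Working session

There is one attempt and no reset: what is moved stays moved. The work goes in short steps, Python scripts to look and compute and a shell command to move; the robot and the scene stay as the last step left them, time stands still between calls to the robot, and variables do not carry over. Pictures are saved under pics/ and viewed, about 8 in all and at most 12, crops included, and the job is handed in when it is done.

```bash
ls; mkdir -p pics; cat > h.py <<'E'
import numpy as np, cv2
from rig import manip
from scipy.spatial.transform import Rotation as R
def grab(n):
    d=manip.get_image(n); np.savez('%s.npz'%n,**{k:np.asarray(v) for k,v in d.items()}); return d
def load(n): return dict(np.load('%s.npz'%n))
def cam(d):
    Rm=cv2.Rodrigues(np.array(d['rvec'],float))[0]; return Rm,np.array(d['tvec'],float).ravel()
def ray(d,u,v):
    K=np.array(d['intrinsics'],float)
    dist=np.array([float(d['k1']),0,0,0])
    p=cv2.undistortPoints(np.array([[[u,v]]],float),K,dist)[0,0]
    return np.array([p[0],p[1],1.])
def atz(d,u,v,z):
    Rm,t=cam(d); r=Rm.T@ray(d,u,v); c=-Rm.T@t
    return c+r*(z-c[2])/r[2]
def dep(d,u,v):
    Rm,t=cam(d); z=float(d['depth'][int(v),int(u)]); return Rm.T@(ray(d,u,v)*z-t)
def cloud(d):
    K=np.array(d['intrinsics'],float); h,w=d['depth'].shape
    uu,vv=np.meshgrid(np.arange(w),np.arange(h))
    p=cv2.undistortPoints(np.stack([uu,vv],-1).reshape(-1,1,2).astype(float),K,np.array([float(d['k1']),0,0,0])).reshape(h,w,2)
    Rm,t=cam(d); P=np.dstack([p,np.ones((h,w))])*d['depth'][...,None]
    return (P-t)@Rm
def proj(d,P):
    return cv2.projectPoints(np.array(P,float).reshape(-1,1,3),np.array(d['rvec'],float),np.array(d['tvec'],float),np.array(d['intrinsics'],float),np.array([float(d['k1']),0,0,0]))[0].reshape(-1,2)
E
python3 - <<'E'
from h import *
for n in('scene','top'):
    d=grab(n); cv2.imwrite(f'pics/{n}0.png',d['pixels']); Rm,t=cam(d); print(n,-Rm.T@t,d['k1'],np.array(d['intrinsics'])[0,0])
print(manip.get_state(),manip.grasp_offset)
E
```

```text
pics
scene [ 1.03118345 -0.89031893  0.83131681] -0.055950431693914456 575.1113316276442
top [ 0.39127244 -0.07132069  1.18891891] -0.047448565004515136 504.68784042019377
{'clock': 0.1, 'qpos': array([-1.36295804e+00,  2.76533233e-01,  1.50600647e+00, -4.11852449e-05,
        1.36070830e+00, -1.21034064e-01]), 'qd': array([-1.40780958e-03, -1.64149714e-03, -3.40405648e-03, -5.37075639e-05,
       -4.57693808e-04,  1.10133051e-03]), 'effort': array([ 1.20373843e-03, -4.17699838e+01, -2.46406424e+01, -1.09215571e-04,
        5.80034248e-03, -6.92026191e-06]), 'position': array([ 0.18557487, -0.54372891,  0.2305254 ]), 'ee_rot': array([-0.11516954, -0.69752813, -0.1163377 ,  0.69760736]), 'contact_force': array([ 0.0948183 , -0.14898457,  0.38786596]), 'moment': array([0.02568321, 0.0277155 , 0.02661045]), 'width': 0.08519741285438502} 0.0187
```

View pics/scene0.png

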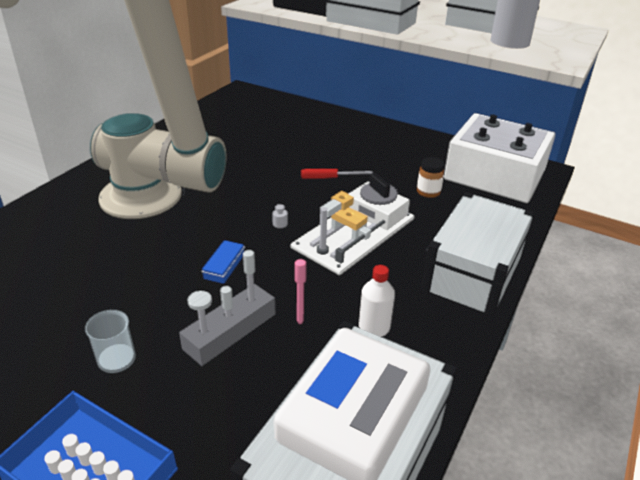

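View pics/top0.png

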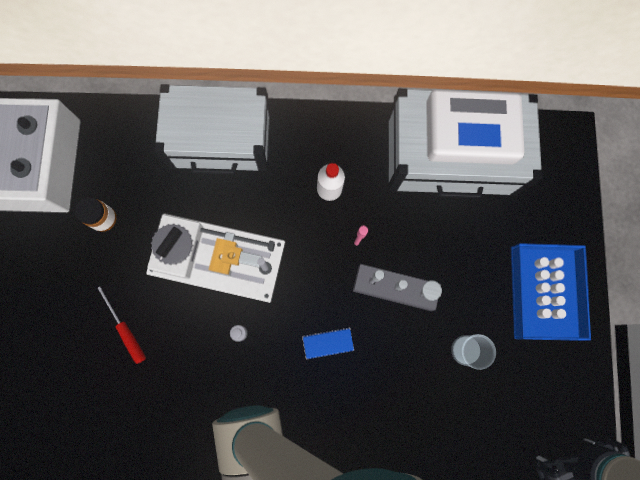

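Scene: pink look-alike at scene (300,290) stands outside the rack, not meant. In the rack are the disc rod (200,300), the short rod (226,295), and the tall one with the round grip (249,262), which fits the alignment rod. I'll confirm this in a crop and measure.

```bash
python3 - <<'E'
from h import *
a=load('top');b=load('scene')
c1=cv2.resize(a['pixels'][205:310,140:295],None,fx=5,fy=5,interpolation=cv2.INTER_CUBIC)[:,:775]
c2=cv2.resize(b['pixels'][235:365,170:320],None,fx=4,fy=4,interpolation=cv2.INTER_CUBIC)
c3=cv2.resize(b['pixels'][165:275,285:420],None,fx=5,fy=5,interpolation=cv2.INTER_CUBIC)
cv2.imwrite('pics/c1.png',c1);cv2.imwrite('pics/c3.png',c3);cv2.imwrite('pics/c2.png',c2)
C=cloud(a); 
# rack blob points z 40-52mm, tops
reg=np.zeros(C.shape[:2],bool); reg[255:315,345:450]=1
m=reg&(abs(C[...,2]-.046)<.006); pts=C[m][:,:2].astype(np.float32); print('rack',m.sum(),cv2.minAreaRect(pts))
for lo,hi in((.15,.175),(.10,.117),(.118,.14)):
    k=reg&(C[...,2]>lo)&(C[...,2]<hi); print(lo,k.sum(),C[k].mean(0) if k.any() else 0)
reg=np.zeros(C.shape[:2],bool); reg[205:310,140:295]=1
m=reg&(abs(C[...,2]-.012)<.006)&(a['pixels'].min(2)>130); print('base',m.sum(),cv2.minAreaRect(C[m][:,:2].astype(np.float32)))
k=reg&(C[...,2]>.123)&(C[...,2]<.137); print('upper/post',k.sum(),C[k].mean(0), cv2.minAreaRect(C[k][:,:2].astype(np.float32)))
k=reg&(C[...,2]>.107)&(C[...,2]<.120)&(np.arange(640)[None]<200); print('bar',k.sum(),C[k].mean(0), cv2.minAreaRect(C[k][:,:2].astype(np.float32)))
k=reg&(abs(C[...,2]-.078)<.005)&(np.arange(640)[None]<200); print('disc',k.sum(),cv2.minEnclosingCircle(C[k][:,:2].astype(np.float32)))
E
```

```text
rack 1668 ((0.49957355856895447, -0.2756343483924866), (0.19083885848522186, 0.061048392206430435), 77.40531158447266)
0.15 80 [ 0.51238221 -0.21611703  0.16225711]
0.1 74 [ 0.49926403 -0.27467783  0.11042085]
0.118 327 [ 0.48703793 -0.32804825  0.12796965]
base 3340 ((0.5607224106788635, 0.1468842327594757), (0.29763051867485046, 0.1502634733915329), 78.85147094726562)
upper/post 540 [0.54564557 0.07171815 0.12951763] ((0.5444676876068115, 0.06695161759853363), (0.09112003445625305, 0.036051493138074875), 78.03646087646484)
bar 245 [0.57729674 0.23467154 0.11372247] ((0.5779995322227478, 0.23508737981319427), (0.018228262662887573, 0.07001356035470963), 58.92345428466797)
disc 898 ((0.5778632164001465, 0.23514589667320251), 0.04726157337427139)
```

View pics/c1.png

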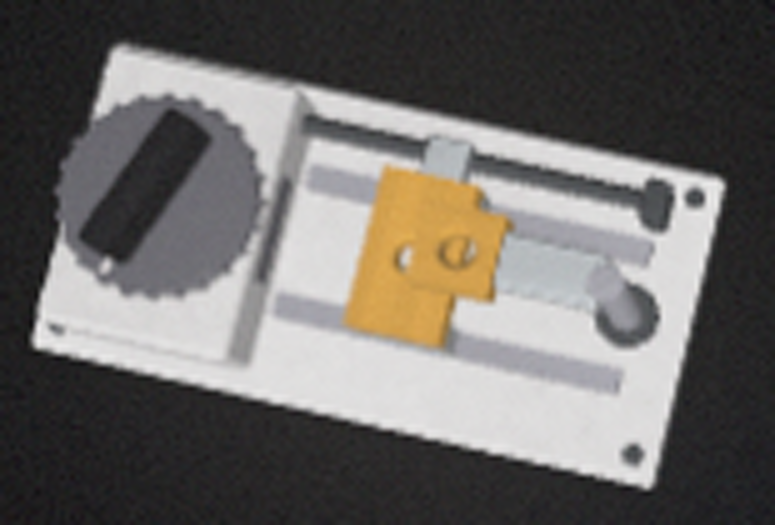

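View pics/c2.png

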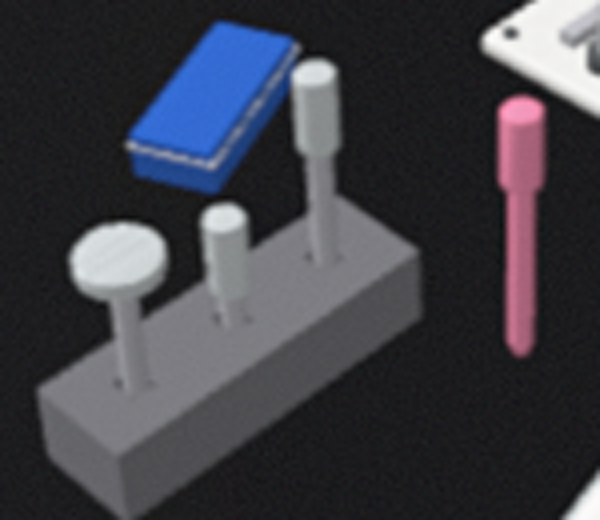

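View pics/c3.png

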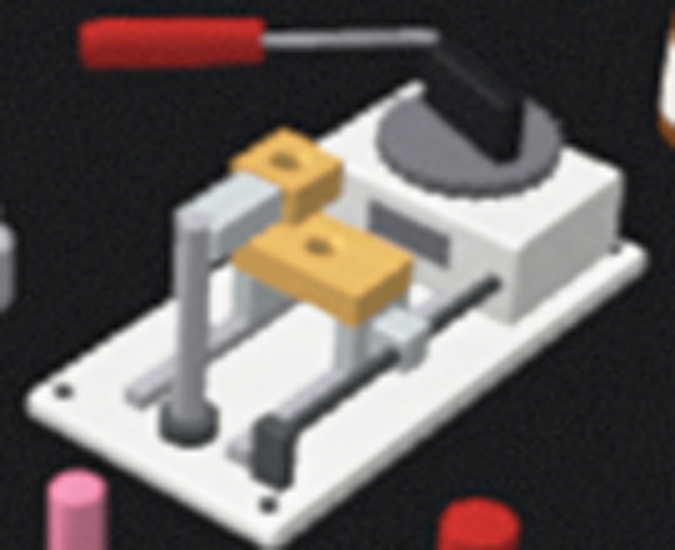

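Crops: alignment rod = grey rod at crop-2 (315,100), tallest with plain round grip; pink stands outside the rack. Upper hole is at crop-3 (284,160), lower hole at (319,246).

```bash
cat >> h.py <<'E'
yh=np.array([np.cos(np.radians(78.8)),np.sin(np.radians(78.8))]); xh=np.array([yh[1],-yh[0]]); W=np.array([.578,.2352]); O=W-.12*yh
def st(p): p=np.array(p)[:2]-O; return np.round([p@xh*1e3,p@yh*1e3],1)
def tool():
    s=manip.get_state(); q=s['ee_rot']; return s,R.from_quat([q[1],q[2],q[3],q[0]])
E
python3 - <<'E'
from h import *
a=load('top');b=load('scene')
print('upper scene',st(atz(b,285+284/5,165+160/5,.13)),'top',st(atz(a,140+457/5,205+252/5,.13)))
print('lower scene',st(atz(b,285+319/5,165+246/5,.068)),'top',st(atz(a,140+405/5,205+258/5,.068)))
C=cloud(b); reg=np.zeros(C.shape[:2],bool); reg[165:275,285:420]=1
for z in(.13,.068):
  k=reg&(abs(C[...,2]-z)<.004)&(b['pixels'][...,0]<110)&(b['pixels'][...,2]>170)
  print(z,k.sum(),st(C[k].mean(0)),[ (np.percentile([st(p)[i] for p in C[k]],[1,99])) for i in(0,1)])
C=cloud(a); reg=np.zeros(C.shape[:2],bool); reg[205:310,200:295]=1
k=reg&(abs(C[...,2]-.068)<.004)&(a['pixels'][...,0]<110)&(a['pixels'][...,2]>150)
P=np.array([st(p) for p in C[k]]);print(k.sum(),np.percentile(P,[1,99],axis=0))
s,r=tool(); print(r.as_matrix().round(3))
E
```

```text
upper scene [  3.  -26.7] top [ -1.3 -26.2]
lower scene [3.5 3.6] top [-2.  7.]
0.13 117 [  1.8 -24.5] [array([-16.768,  21.072]), array([-43.164,  -4.972])]
0.068 258 [10.4  2.4] [array([-23.789,  38.9  ]), array([-17.086,  25.572])]
415 [[-35.886 -15.6  ]
 [ 36.458  26.7  ]]
[[-0.     0.323 -0.946]
 [ 0.002 -0.946 -0.323]
 [-1.    -0.002 -0.   ]]
```

```bash
python3 -m creep '{"delta_pos":[[0,-4,-4],[0,-7,-7],[0,-10,-10],[0,-13,-13],[0,-16,-16],[0,-19,-19],[0,-22,-22],[0,-25,-25],[0,-28,-28.3],[0,-30.5,-31.1]],"dr":[[-0.12,0,0],[-0.24,0,0],[-0.36,0,0],[-0.48,0,0],[-0.6,0,0],[-0.72,0,0],[-0.84,0,0],[-0.96,0,0],[-1.08,0,0],[-1.13,0,0]]}' 1 40
cat > go.py <<'E'
import sys
from h import *
# usage: go.py x y z phi(rad, tool-y heading) -> delta in tool axes
x,y,z,ph=map(float,sys.argv[1:5])
s,r=tool(); M=r.as_matrix()
d=M.T@(np.array([x,y,z])-s['position'])*100
ty=np.array([np.cos(ph),np.sin(ph),0]); tx=np.array([0,0,-1.]); T=np.stack([tx,ty,np.cross(tx,ty)],1)
print('pos',s['position'].round(4),'phi',np.arctan2(M[1,1],M[0,1]).round(4),'q6',s['qpos'][5].round(3),'w',round(s['width'],4),'F',np.round(s['contact_force'],1),'t',s['clock'])
print('delta',d.round(2),'dr',R.from_matrix(M.T@T).as_rotvec().round(3))
E
python3 go.py .578 .2352 .2 1.028
```

```text
clock: 1.1
position: [0.3818, -0.153, 0.2312]
ee_rot: [0.472, 0.526, 0.472, -0.526]
contact_force: [1.5, -0.5, -0.4]
width: 0.0856
pos [ 0.3818 -0.153   0.2312] phi -0.1085 q6 -0.443 w 0.0856 F [ 1.5 -0.5 -0.4] t 1.1
delta [  3.13  15.31 -40.71] dr [-1.136 -0.    -0.   ]
```

```bash
python3 -m creep '{"delta_pos":[[0,1.5,-4],[0,3.2,-8.5],[0,5,-13],[0,6.8,-17.6],[0,8.5,-22.2],[0,10.2,-27],[0,12,-31.5],[1,13.7,-36],[2,15.2,-40.6],[3,15.3,-40.7]],"dr":[[-0.13,0,0],[-0.26,0,0],[-0.39,0,0],[-0.52,0,0],[-0.65,0,0],[-0.78,0,0],[-0.91,0,0],[-1.04,0,0],[-1.136,0,0],[-1.136,0,0]]}'
python3 - <<'E'
from h import *
# check bar width axis against scene depth: nothing moved; refit bar in scene view
b=load('scene');C=cloud(b); reg=np.zeros(C.shape[:2],bool); reg[165:215,355:420]=1
k=reg&(abs(C[...,2]-.114)<.004)&(b['pixels'].max(2)<60)
print(k.sum(),cv2.minAreaRect(C[k][:,:2].astype(np.float32)))
E
python3 go.py .578 .2352 .086 1.028
```

```text
clock: 2.1
position: [0.5809, 0.2376, 0.1996]
ee_rot: [0.681, 0.19, 0.681, -0.188]
contact_force: [-0.4, -0.3, -0.0]
width: 0.0854
106 ((0.5812366008758545, 0.23353198170661926), (0.018605099990963936, 0.0671004205942154), 58.436187744140625)
pos [0.5809 0.2376 0.1996] phi 1.0297 q6 -0.754 w 0.0854 F [-0.4 -0.3 -0. ] t 2.1
delta [11.36 -0.39 -0.11] dr [ 0.002 -0.001 -0.003]
```

```bash
python3 -m creep '{"delta_pos":[[3,-0.2,-0.1],[6,-0.3,-0.1],[6,-0.3,-0.1]],"dr":[[0,0,0],[0,0,0],[0,0,0]]}'; python3 go.py .578 .2352 .086 1.028
python3 - <<'E'
from h import *
d=grab('scene'); cv2.imwrite('pics/s1.png',cv2.resize(d['pixels'][90:290,270:450],None,fx=3,fy=3,interpolation=cv2.INTER_CUBIC))
print(manip.get_state()['qpos'].round(3))
E
```

```text
clock: 2.4
position: [0.5727, 0.2286, 0.1365]
ee_rot: [0.678, 0.189, 0.684, -0.193]
contact_force: [-0.2, 0.4, -0.0]
width: 0.0853
pos [0.5727 0.2286 0.1365] phi 1.0235 q6 -0.756 w 0.0853 F [-0.2  0.4 -0. ] t 2.4
delta [5.04 0.88 0.14] dr [-0.005 -0.007  0.008]
[ 0.267  0.405  1.545 -0.     1.198 -0.756]
```

View pics/s1.png

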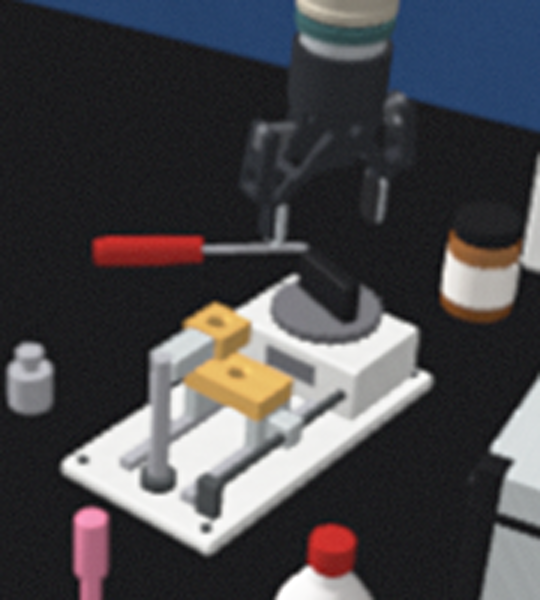

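The fingers straddle the bar, at crop (275,220) and (375,205). I'll let the arm settle before correcting.

```bash
python3 -m creep '{"delta_pos":[[0,0,0],[0,0,0],[0,0,0]],"dr":[[0,0,0],[0,0,0],[0,0,0]]}'; python3 go.py .578 .2352 .086 1.028
```

```text
clock: 2.75
position: [0.5776, 0.2302, 0.1431]
ee_rot: [0.682, 0.192, 0.68, -0.19]
contact_force: [0.3, -0.5, -0.3]
width: 0.0854
pos [0.5776 0.2302 0.1431] phi 1.0236 q6 -0.756 w 0.0854 F [ 0.3 -0.5 -0.3] t 2.75
delta [ 5.71  0.43 -0.24] dr [-0.004  0.002 -0.002]
```

```bash
python3 -m creep '{"delta_pos":[[1.4,0.4,-0.2],[2.8,0.4,-0.2],[4.2,0.4,-0.2],[5.6,0.4,-0.2],[5.6,0.4,-0.2],[5.6,0.4,-0.2],[5.6,0.4,-0.2]],"dr":[[0,0,0],[0,0,0],[0,0,0],[0,0,0],[0,0,0],[0,0,0],[0,0,0]]}'; python3 go.py .578 .2352 .086 1.028
```

```text
clock: 3.45
position: [0.5776, 0.2349, 0.0859]
ee_rot: [0.681, 0.191, 0.68, -0.191]
contact_force: [-0.0, -0.6, 0.7]
width: 0.0849
pos [0.5776 0.2349 0.0859] phi 1.0241 q6 -0.749 w 0.0849 F [-0.  -0.6  0.7] t 3.45
delta [-0.01  0.05  0.02] dr [-0.004  0.001 -0.001]
```

Good. Close on the bar.

```bash
python3 -m creep '{"delta_pos":[[0,0,0],[0,0,0],[0,0,0],[0,0,0],[0,0,0],[0,0,0],[0,0,0],[0,0,0]],"dr":[[0,0,0],[0,0,0],[0,0,0],[0,0,0],[0,0,0],[0,0,0],[0,0,0],[0,0,0]]}' -1 60; python3 go.py .578 .2352 .086 1.028
```

```text
clock: 4.25
position: [0.5789, 0.2373, 0.0859]
ee_rot: [0.682, 0.193, 0.68, -0.189]
contact_force: [2.7, 6.6, 0.1]
width: 0.015
pos [0.5789 0.2373 0.0859] phi 1.0234 q6 -0.749 w 0.015 F [2.7 6.6 0.1] t 4.25
delta [-0.01 -0.23  0.04] dr [-0.005  0.001 -0.006]
```

```bash
python3 -m creep '{"delta_pos":[[0,0.25,0],[0,0.25,0],[0,0.25,0],[0,0.25,0],[0,0.25,0],[0,0.25,0],[0,0.25,0],[0,0.25,0],[0,0.25,0],[0,0.25,0]],"dr":[[0,0,0],[0.12,0,0],[0.24,0,0],[0.36,0,0],[0.48,0,0],[0.6,0,0],[0.72,0,0],[0.84,0,0],[0.96,0,0],[0.96,0,0]]}'; python3 go.py .578 .2352 .086 1.028
```

```text
clock: 5.25
position: [0.5793, 0.2376, 0.0858]
ee_rot: [0.516, 0.485, 0.516, -0.483]
contact_force: [1.9, 3.8, 2.2]
width: 0.0149
pos [0.5793 0.2376 0.0858] phi 0.0638 q6 0.213 w 0.0149 F [1.9 3.8 2.2] t 5.25
delta [-0.02 -0.14  0.23] dr [-0.964 -0.    -0.003]
```

```bash
python3 -m creep '{"delta_pos":[[0,0,0],[0,0,0],[0,0,0],[0,0,0],[0,0,0],[0,0,0],[0,0,0],[0,0,0],[0,0,0],[0,0,0]],"dr":[[0.14,0,0],[0.28,0,0],[0.42,0,0],[0.56,0,0],[0.7,0,0],[0.84,0,0],[0.98,0,0],[1.12,0,0],[1.26,0,0],[1.4,0,0]]}'; python3 -m creep '{"delta_pos":[[0,0,0],[0,0,0],[0,0,0],[0,0,0],[0,0,0],[0,0,0],[0,0,0],[0,0,0]],"dr":[[0.12,0,0],[0.24,0,0],[0.36,0,0],[0.48,0,0],[0.6,0,0],[0.6,0,0],[0.6,0,0],[0.6,0,0]]}'; python3 go.py .578 .2352 .086 1.028
python3 - <<'E'
from h import *
b=grab('scene');a=grab('top')
A=cv2.resize(b['pixels'][180:245,310:390],None,fx=8,fy=8,interpolation=cv2.INTER_CUBIC)
cv2.imwrite('pics/s2.png',A[:520,:640])
for d,n in((b,'s'),(a,'t')):
  C=cloud(d)
  for z in(.13,.068):
    k=(abs(C[...,2]-z)<.004)&(d['pixels'][...,0]<110)&(d['pixels'][...,2]>150)&(np.hypot(C[...,0]-.55,C[...,1]-.11)<.07)
    P=np.array([st(p) for p in C[k]]); print(n,z,k.sum(),np.percentile(P,[1,99],axis=0).tolist() if k.sum() else '')
E
```

```text
clock: 6.25
position: [0.5798, 0.2372, 0.0859]
ee_rot: [0.082, 0.704, 0.082, -0.701]
contact_force: [2.7, 3.1, 1.9]
width: 0.0153
clock: 7.05
position: [0.5798, 0.2369, 0.0859]
ee_rot: [-0.128, 0.697, -0.127, -0.694]
contact_force: [5.4, 1.4, 2.7]
width: 0.0151
pos [0.5798 0.2369 0.0859] phi -1.9335 q6 2.211 w 0.0151 F [5.4 1.4 2.7] t 7.05
delta [-0.01  0.22  0.11] dr [-2.961 -0.003 -0.004]
s 0.13 121 [[-16.72, -41.1], [21.22, -6.1]]
s 0.068 272 [[-24.029, -44.429], [39.55800000000001, -0.6969999999999857]]
t 0.13 234 [[-17.634, -42.367], [17.900999999999996, -7.499000000000004]]
t 0.068 301 [[-35.9, -42.4], [36.7, -0.3]]
```

View pics/s2.png

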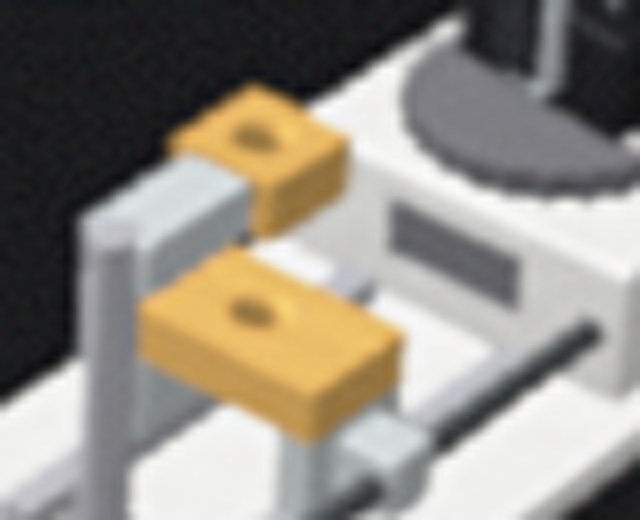

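The picture shows the upper hole at crop (255,137) and the lower hole at (253,312), nearly in line. I'll measure the residual sub-pixel over averaged frames.

```bash
cat > al.py <<'E'
from h import *
N=6
for n in('scene','top'):
    ds=[grab(n) for _ in range(N)]; d=ds[0]
    I=np.mean([x['pixels'].astype(float) for x in ds],0); D=np.stack([x['depth'] for x in ds]); d=dict(d); d['depth']=np.median(D,0)
    np.savez(f'avg_{n}.npz',I=I)
    C=cloud(d); S=np.dstack([(C[...,:2]-O)@xh*1e3,(C[...,:2]-O)@yh*1e3])
    for z in(.13,.068):
        # darkness centroid on the plane z: rectify a 60x60mm patch around (0,-24), 0.25mm/px
        g=np.arange(-60,20,.25); gx=np.arange(-45,45,.25); Y,X=np.meshgrid(g,gx,indexing='ij')
        P=np.c_[(O+X.reshape(-1,1)/1e3*xh+Y.reshape(-1,1)/1e3*yh),np.full(X.size,z)]
        uv=proj(d,P).astype(np.float32).reshape(*X.shape,2)
        r=cv2.remap(I.astype(np.float32),uv[...,0],uv[...,1],cv2.INTER_CUBIC)
        cv2.imwrite(f'pics/rect_{n}_{int(z*1000)}.png',cv2.resize(np.clip(r,0,255).astype(np.uint8)[::-1],None,fx=1.2,fy=1.2))
        m=(np.hypot(X-2*(n=='scene'),Y+24)<13); red=r[...,2]; w=np.clip(np.median(red[m])*.85-red,0,None)*m
        print(n,z,'hole',(w*X).sum()/w.sum(),(w*Y).sum()/w.sum(),'w',w.sum())
        br=(r[...,2]>120)&(r[...,0]<.6*r[...,2])
        k=(abs(C[...,2]-z)<.005)&(I[...,2]>120)&(I[...,0]<.6*I[...,2])&(np.hypot(S[...,0],S[...,1]+24)<45)
        rect=cv2.minAreaRect(S[k].astype(np.float32)); print('   rect',np.round(rect[0],1),np.round(rect[1],1),round(rect[2],1))
E
python3 al.py; python3 - <<'E'
import cv2,numpy as np
a=[cv2.imread(f'pics/rect_{n}_{z}.png') for n in('scene','top') for z in(130,68)]
cv2.imwrite('pics/rect.png',cv2.resize(np.vstack([np.hstack(a[:2]),np.hstack(a[2:])]),(675,600)))
E
```

```text
scene 0.13 hole 1.9625561162063276 -27.13952230814654 w 45722.1
   rect [  1.3 -23.6] [38.6 37.6] 88.3
scene 0.068 hole 1.7307851466858462 -23.47472195857206 w 50188.547
   rect [  6.2 -21.4] [43.6 66.2] 89.6
top 0.13 hole -3.7869543447973157 -21.7824223877351 w 17814.094
   rect [  0.3 -24.6] [36.2 35.1] 0.0
top 0.068 hole -0.18196561360789873 -26.444803324940153 w 11755.807
   rect [  0.2 -20.8] [73.9 43.9] 0.2
```

View pics/rect.png

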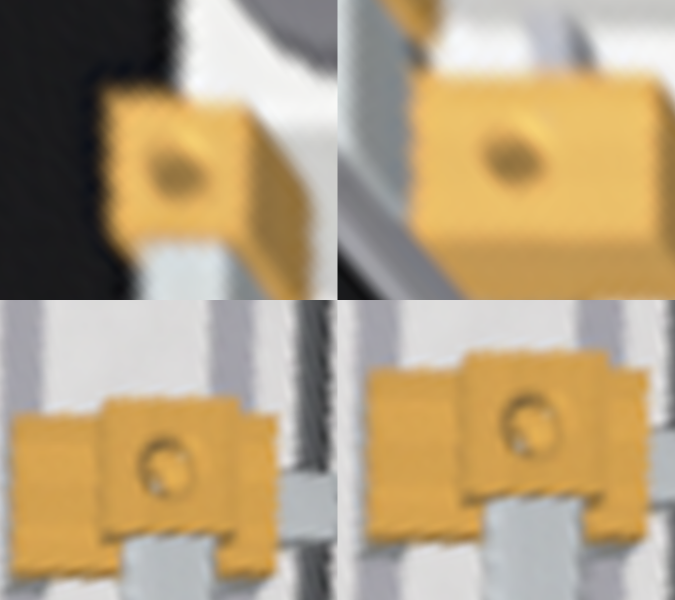

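```bash
python3 -m creep '{"delta_pos":[[0,0,0],[0,0,0],[0,0,0],[0,0,0],[0,0,0],[0,0,0],[0,0,0]],"dr":[[0.1,0,0],[0.2,0,0],[0.3,0,0],[0.39,0,0],[0.39,0,0],[0.39,0,0],[0.39,0,0]]}'; python3 al.py;python3 go.py .578 .2352 .2 1.028
```

```text
clock: 8.45
position: [0.5797, 0.2367, 0.0859]
ee_rot: [-0.26, 0.659, -0.259, -0.657]
contact_force: [5.0, 1.3, 3.3]
width: 0.0152
scene 0.13 hole 1.9361297126317907 -27.148867843475166 w 45770.19
   rect [  1.7 -24.2] [38.  36.6] 88.3
scene 0.068 hole 1.9157210251050913 -26.923564928978955 w 45919.402
   rect [  7.  -24.6] [64.5 44.9] 0.6
top 0.13 hole -3.439641669610859 -21.060457466113085 w 16248.718
   rect [  0.3 -24.5] [35.3 36.2] 89.9
top 0.068 hole -0.50867415247836 -28.78250943798537 w 10037.431
   rect [  0.3 -24.6] [74.1 43.4] 0.1
pos [0.5797 0.2367 0.0859] phi -2.3233 q6 2.601 w 0.0154 F [5.5 1.4 3. ] t 9.05
delta [-1.141e+01  2.000e-01 -1.000e-02] dr [2.932 0.003 0.003]
```

Aligned to about 0.3 mm: the scene holes agree within 0.2 mm and the plate rectangles within 0.4 mm. Release, rise and go to the rod.

```bash
python3 -m creep '{"delta_pos":[[0,0,0],[0,0,0],[0,0,0],[0,0,0],[-3,0,0],[-7,0,0],[-11,0,0],[-13.5,0,0],[-13.5,0,0]],"dr":[[0,0,0],[0,0,0],[0,0,0],[0,0,0],[0,0,0],[0,0,0],[0,0,0],[0,0,0],[0,0,0]]}' 1; python3 go.py .5126 -.2166 .22 -1.27
```

```text
clock: 9.95
position: [0.5803, 0.2374, 0.2249]
ee_rot: [-0.262, 0.66, -0.259, -0.655]
contact_force: [0.7, 0.3, 0.1]
width: 0.0853
pos [0.5803 0.2374 0.2249] phi -2.3255 q6 2.603 w 0.0853 F [0.7 0.3 0.1] t 9.95
delta [  0.34  37.71 -26.17] dr [-1.056 -0.008  0.004]
```

```bash
python3 -m creep '{"delta_pos":[[0,3.7,-2.6],[0,7.5,-5.2],[0,11.3,-7.8],[0,15,-10.4],[0,18.8,-13],[0,22.6,-15.6],[0,26.4,-18.2],[0,30.1,-20.8],[0,33.9,-23.4],[0,36,-25]],"dr":[[-0.1,0,0],[-0.2,0,0],[-0.3,0,0],[-0.4,0,0],[-0.5,0,0],[-0.6,0,0],[-0.7,0,0],[-0.8,0,0],[-0.95,0,0],[-1.05,0,0]]}'; python3 go.py .5126 -.2166 .22 -.22
```

```text
clock: 10.95
position: [0.5119, -0.1991, 0.2188]
ee_rot: [-0.105, -0.698, -0.105, 0.7]
contact_force: [0.6, 0.3, -0.0]
width: 0.0853
pos [ 0.5119 -0.1991  0.2188] phi -1.2725 q6 0.776 w 0.0853 F [ 0.6  0.3 -0. ] t 10.95
delta [-0.12  1.7   0.44] dr [-1.053  0.002  0.002]
```

```bash
python3 -m creep '{"delta_pos":[[0,0.5,0.1],[0,1,0.2],[0,1.7,0.4],[0,1.7,0.4],[0,1.7,0.4],[0,1.7,0.4],[0,1.7,0.4],[0,1.7,0.4],[0,1.7,0.4],[0,1.7,0.4]],"dr":[[-0.14,0,0],[-0.28,0,0],[-0.42,0,0],[-0.56,0,0],[-0.7,0,0],[-0.84,0,0],[-0.98,0,0],[-1.05,0,0],[-1.05,0,0],[-1.05,0,0]]}'; python3 go.py .5126 -.2166 .124 -.22
```

```text
clock: 11.95
position: [0.5141, -0.2138, 0.2193]
ee_rot: [-0.439, -0.553, -0.441, 0.554]
contact_force: [0.8, -0.8, 0.5]
width: 0.0851
pos [ 0.5141 -0.2138  0.2193] phi -0.2273 q6 -0.292 w 0.0851 F [ 0.8 -0.8  0.5] t 11.95
delta [ 9.53 -0.06  0.31] dr [-0.007 -0.001  0.002]
```

```bash
python3 -m creep '{"delta_pos":[[2,0,0.3],[4,0,0.3],[6,0,0.3],[8,0,0.3],[9.5,0,0.3],[9.5,0,0.3],[9.5,0,0.3],[9.5,0,0.3]],"dr":[[0,0,0],[0,0,0],[0,0,0],[0,0,0],[0,0,0],[0,0,0],[0,0,0],[0,0,0]]}'; python3 go.py .5126 -.2166 .124 -.22;  python3 go.py .5126 -.2166 .124 -.22
python3 - <<'E'
from h import *
d=grab('scene'); cv2.imwrite('pics/s3.png',cv2.resize(d['pixels'][150:350,150:330],None,fx=3,fy=3,interpolation=cv2.INTER_CUBIC))
E
```

```text
clock: 12.75
position: [0.5147, -0.2174, 0.1262]
ee_rot: [0.441, 0.553, 0.44, -0.553]
contact_force: [-0.3, 0.3, 0.6]
width: 0.0854
pos [ 0.5147 -0.2174  0.1262] phi -0.2263 q6 -0.298 w 0.0854 F [-0.3  0.3  0.6] t 12.75
delta [ 0.22 -0.22 -0.04] dr [-0.006  0.001 -0.002]
pos [ 0.5147 -0.2174  0.1262] phi -0.2263 q6 -0.298 w 0.0854 F [-0.3  0.3  0.6] t 12.75
delta [ 0.22 -0.22 -0.04] dr [-0.006  0.001 -0.002]
```

View pics/s3.png

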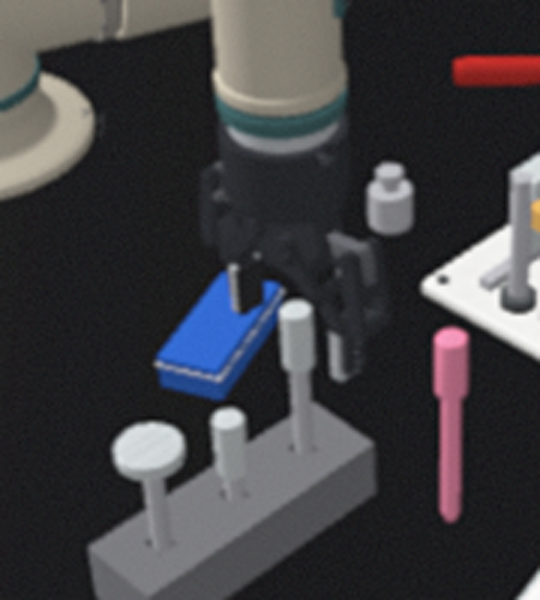

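The tall rod, grip at crop (296,330), stands between the two fingers, (240,290) and (345,350). Close.

```bash
python3 -m creep '{"delta_pos":[[0.1,-0.2,0],[0.1,-0.2,0],[0.1,-0.2,0],[0.1,-0.2,0],[0.1,-0.2,0],[0.1,-0.2,0],[0.1,-0.2,0],[0.1,-0.2,0]],"dr":[[0,0,0],[0,0,0],[0,0,0],[0,0,0],[0,0,0],[0,0,0],[0,0,0],[0,0,0]]}' -1 60; python3 go.py .5126 -.2166 .124 -.22
```

```text
clock: 13.6
position: [0.5124, -0.2168, 0.1246]
ee_rot: [0.441, 0.553, 0.44, -0.553]
contact_force: [0.8, -0.2, 3.2]
width: 0.0186
pos [ 0.5124 -0.2168  0.1246] phi -0.226 q6 -0.299 w 0.0186 F [ 0.8 -0.2  3.2] t 13.6
delta [ 0.06  0.02 -0.02] dr [-0.006  0.    -0.001]
```

```bash
python3 -m creep '{"delta_pos":[[-2,0,0],[-4,0,0],[-7,0,0],[-10,0,0],[-13,0,0],[-16,0,0],[-16,0,0]],"dr":[[0,0,0],[0,0,0],[0,0,0],[0,0,0],[0,0,0],[0,0,0],[0,0,0]]}'; python3 -c "
from h import *
print(O-.0245*yh+.0003*xh)"; python3 go.py .5508 .0947 .285 -.22
```

```text
clock: 14.3
position: [0.5138, -0.2176, 0.2882]
ee_rot: [0.443, 0.554, 0.438, -0.552]
contact_force: [0.6, -0.7, -0.9]
width: 0.0184
[0.55022742 0.09339371]
pos [ 0.5138 -0.2176  0.2882] phi -0.2259 q6 -0.299 w 0.0184 F [ 0.6 -0.7 -0.9] t 14.3
delta [  0.22  -3.39 -31.27] dr [-0.006  0.002 -0.008]
```

```bash
python3 -m creep '{"delta_pos":[[0,-0.2,-3],[0,-0.5,-7],[0,-1,-11.5],[0,-1.5,-16],[0,-2,-20.5],[0,-2.5,-25],[0,-3,-28],[0,-3.2,-30.5],[0,-3.4,-31.2],[0,-3.4,-31.2]],"dr":[[0,0,0],[0,0,0],[0,0,0],[0,0,0],[0,0,0],[0,0,0],[0,0,0],[0,0,0],[0,0,0],[0,0,0]]}'; python3 -m creep '{"delta_pos":[[0,0,0],[0,0,0],[0,0,0]],"dr":[[0,0,0],[0,0,0],[0,0,0]]}'; python3 go.py .5508 .0947 .270 -.22
python3 - <<'E'
from h import *
for n,(r0,r1,c0,c1),f in(('scene',(110,240,285,435),5),('top',(205,295,180,300),6)):
    I=np.mean([grab(n)['pixels'].astype(float) for _ in range(4)],0).astype(np.uint8)
    np.save(f'hov_{n}.npy',I); cv2.imwrite(f'pics/h_{n}.png',cv2.resize(I[r0:r1,c0:c1],None,fx=f,fy=f,interpolation=cv2.INTER_CUBIC)[:600])
E
```

```text
clock: 15.3
position: [0.548, 0.0957, 0.2827]
ee_rot: [-0.44, -0.552, -0.441, 0.554]
contact_force: [0.0, 0.0, -1.4]
width: 0.0189
clock: 15.6
position: [0.5488, 0.0939, 0.2842]
ee_rot: [-0.44, -0.553, -0.44, 0.554]
contact_force: [0.3, -0.7, -0.6]
width: 0.0184
pos [0.5488 0.0939 0.2842] phi -0.2277 q6 0.272 w 0.0184 F [ 0.3 -0.7 -0.6] t 15.6
delta [ 1.42  0.17 -0.13] dr [-0.008  0.     0.   ]
```

View pics/h_scene.png

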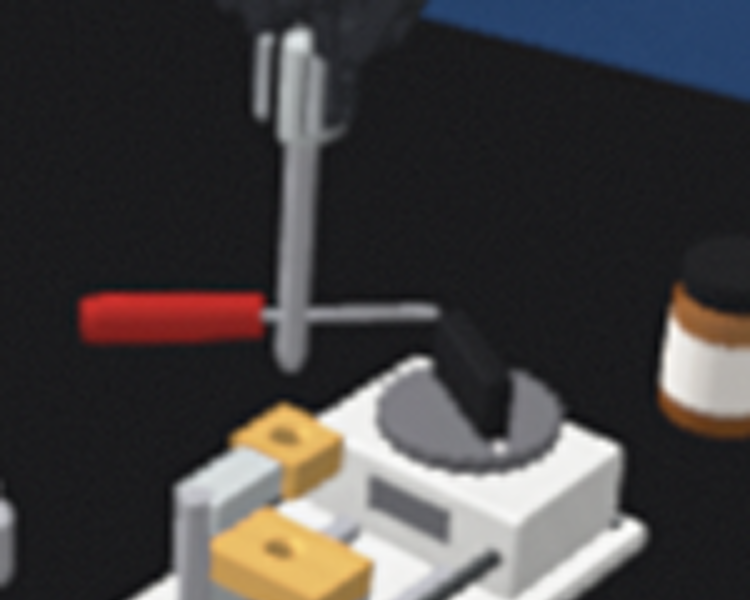

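Rod is held upright, tip at crop (290,368), roughly above the upper hole at (285,435). Compare predicted with measured pixels.

```bash
python3 - <<'E'
from h import *
b=load('scene');I=np.load('hov_scene.npy').astype(float)
s,r=tool(); print(s['position'].round(4)); M=r.as_matrix()
tip=s['position']+M[:,0]*.118
pts=[tip-M[:,0]*h for h in(0,.02,.05,.08,.105)]
print('pred',proj(b,pts).round(2).tolist(), 'ux',M[:,0].round(3))
g=I.mean(2)
for (u,v) in proj(b,pts)[1:]:
    v=int(round(v)); row=g[v,int(u)-12:int(u)+13]; w=np.clip(row-60,0,None); print(v,((w*np.arange(int(u)-12,int(u)+13)).sum()/w.sum()).round(2), row.round().astype(int).tolist())
u,v=proj(b,[tip])[0]; print('col',[int(x) for x in g[int(v)-8:int(v)+9,int(round(u))]],int(v)-8)
for z,y in((.13,-24.5),(.068,-24.5)):
    P=np.r_[O+yh*y/1e3,z]; print('hole pred',proj(b,[P]).round(2))
P=np.r_[tip[:2],.13];print('tip over z.13',proj(b,[P]).round(2))
a=load('top'); print('top pred tip',proj(a,pts[:3]).round(1).tolist())
E
```

```text
[0.5489 0.095  0.2843]
pred [[342.1, 181.87], [342.55, 174.07], [343.24, 162.09], [343.95, 149.77], [344.56, 139.24]] ux [ 0. -0. -1.]
174 342.32 [68, 67, 68, 67, 69, 68, 70, 73, 73, 80, 111, 141, 142, 129, 124, 117, 97, 81, 71, 68, 67, 67, 67, 65, 66]
162 343.33 [28, 27, 26, 28, 28, 28, 26, 23, 22, 59, 122, 145, 136, 127, 122, 104, 64, 32, 25, 27, 26, 27, 26, 27, 28]
150 343.93 [28, 26, 27, 25, 28, 27, 28, 27, 23, 29, 80, 138, 145, 132, 127, 119, 89, 48, 26, 27, 28, 26, 26, 26, 26]
139 344.69 [27, 26, 28, 28, 28, 27, 23, 24, 26, 62, 117, 143, 140, 132, 130, 123, 89, 52, 31, 27, 25, 24, 27, 26, 27]
col [144, 141, 140, 139, 139, 139, 138, 136, 132, 123, 104, 62, 29, 24, 27, 26, 23] 173
hole pred [[341.4  196.11]]
hole pred [[340.08 218.66]]
tip over z.13 [[341.29 195.67]]
top pred tip [[227.4, 252.4], [225.9, 250.8], [223.5, 248.4]]
```

View pics/h_top.png

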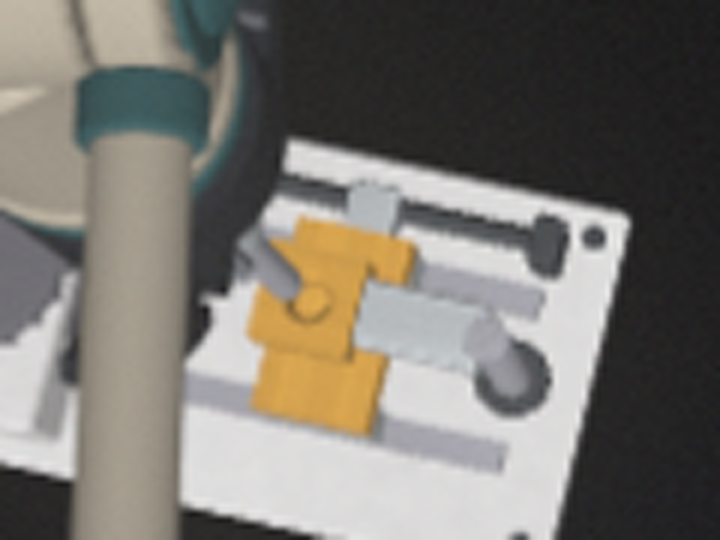

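The top view shows the rod tip at crop (289,288), just up-left of the hole at (310,303); the cameras and the arm agree.

```bash
python3 - <<'E'
from h import *
a=load('top');b=load('scene')
print('top hole',atz(a,231.25,255.1,.13),'scene hole',atz(b,341.4,196.7,.13))
C=cloud(a); print()
I=np.load('hov_top.npy')
k=(abs(C[...,2]-.13)<.005)&(I[...,2]>120)&(I[...,0]<.6*I[...,2])
S=(C[k][:,:2]-O)@np.c_[xh,yh]*1e3
print(cv2.minAreaRect(S.astype(np.float32)))
E
python3 go.py .5505 .0935 .262 -.22
```

```text
top hole [0.54893125 0.09241945 0.13      ] scene hole [0.5510775  0.09130043 0.13      ]

((106.22065734863281, -97.5015640258789), (46.57654571533203, 303.41241455078125), 55.56791687011719)
pos [0.5489 0.095  0.2843] phi -0.2261 q6 0.273 w 0.0185 F [ 0.5 -0.  -1.1] t 16.0
delta [2.23 0.19 0.11] dr [-0.006  0.    -0.   ]
```

```bash
python3 -m creep '{"delta_pos":[[1,0.17,0.15],[2,0.17,0.15],[2,0.17,0.15],[2,0.17,0.15],[2,0.17,0.15]],"dr":[[0,0,0],[0,0,0],[0,0,0],[0,0,0],[0,0,0]]}';python3 go.py .5502 .0929 .240 -.22; python3 -m creep '{"delta_pos":[[0.5,0,0],[1,0,0],[1.5,0,0],[2,0,0],[2.4,0,0],[2.4,0,0]],"dr":[[0,0,0],[0,0,0],[0,0,0],[0,0,0],[0,0,0],[0,0,0]]}'; python3 go.py .5502 .0929 .240 -.22
```

```text
clock: 16.5
position: [0.5503, 0.0932, 0.2644]
ee_rot: [0.441, 0.553, 0.44, -0.553]
contact_force: [-0.2, -0.0, -1.1]
width: 0.0185
pos [0.5503 0.0932 0.2644] phi -0.2259 q6 0.269 w 0.0185 F [-0.2 -0.  -1.1] t 16.5
delta [ 2.44 -0.    0.04] dr [-0.006  0.    -0.   ]
clock: 17.1
position: [0.5497, 0.0932, 0.2394]
ee_rot: [-0.44, -0.553, -0.441, 0.554]
contact_force: [0.4, 0.1, -2.6]
width: 0.0185
pos [0.5497 0.0932 0.2394] phi -0.226 q6 0.269 w 0.0185 F [ 0.4  0.1 -2.6] t 17.1
delta [-0.06  0.05  0.02] dr [-0.006  0.     0.001]
```

Inside the upper hole without contact (tip ≈ 9 mm below the mouth). Continue.

```bash
python3 -m creep '{"delta_pos":[[0.6,0,0],[1.2,0,0],[1.8,0,0],[2.4,0,0],[3,0,0],[3.6,0,0],[4.2,0,0],[4.6,0,0],[4.6,0,0]],"dr":[[0,0,0],[0,0,0],[0,0,0],[0,0,0],[0,0,0],[0,0,0],[0,0,0],[0,0,0],[0,0,0]]}'; python3 go.py .5502 .0929 .152 -.22
```

```text
clock: 18.0
position: [0.5498, 0.0932, 0.1935]
ee_rot: [-0.44, -0.553, -0.441, 0.554]
contact_force: [0.8, 0.0, -2.1]
width: 0.0186
pos [0.5498 0.0932 0.1935] phi -0.226 q6 0.269 w 0.0186 F [ 0.8  0.  -2.1] t 18.0
delta [4.15 0.05 0.02] dr [-0.006  0.     0.001]
```

```bash
python3 -m creep '{"delta_pos":[[0.5,0,0],[1,0,0],[1.5,0,0],[2,0,0],[2.2,0,0],[2.2,0,0]],"dr":[[0,0,0],[0,0,0],[0,0,0],[0,0,0],[0,0,0],[0,0,0]]}'; python3 go.py .5502 .0929 .152 -.22
```

```text
clock: 18.6
position: [0.5499, 0.0932, 0.1718]
ee_rot: [-0.44, -0.553, -0.441, 0.553]
contact_force: [0.1, -0.1, -1.0]
width: 0.0186
pos [0.5499 0.0932 0.1718] phi -0.226 q6 0.269 w 0.0186 F [ 0.1 -0.1 -1. ] t 18.6
delta [1.98 0.04 0.02] dr [-0.006  0.     0.001]
```

```bash
python3 -m creep '{"delta_pos":[[0.5,0,0],[1,0,0],[1.5,0,0],[2,0,0],[2,0,0],[2,0,0],[2,0,0],[2,0,0]],"dr":[[0,0,0],[0,0,0],[0,0,0],[0,0,0],[0,0,0],[0,0,0],[0,0,0],[0,0,0]]}'; python3 go.py .5502 .0929 .152 -.22
python3 - <<'E'
from h import *
d=grab('scene'); cv2.imwrite('pics/fin.png',cv2.resize(d['pixels'][130:260,285:405],None,fx=4.5,fy=4.5,interpolation=cv2.INTER_CUBIC))
a=grab('top'); 
E
```

```text
clock: 19.4
position: [0.5503, 0.0932, 0.1525]
ee_rot: [0.441, 0.553, 0.44, -0.553]
contact_force: [0.3, -0.1, -1.2]
width: 0.0187
pos [0.5503 0.0932 0.1525] phi -0.226 q6 0.269 w 0.0187 F [ 0.3 -0.1 -1.2] t 19.4
delta [ 0.05 -0.    0.03] dr [-0.006 -0.    -0.   ]
```

View pics/fin.png

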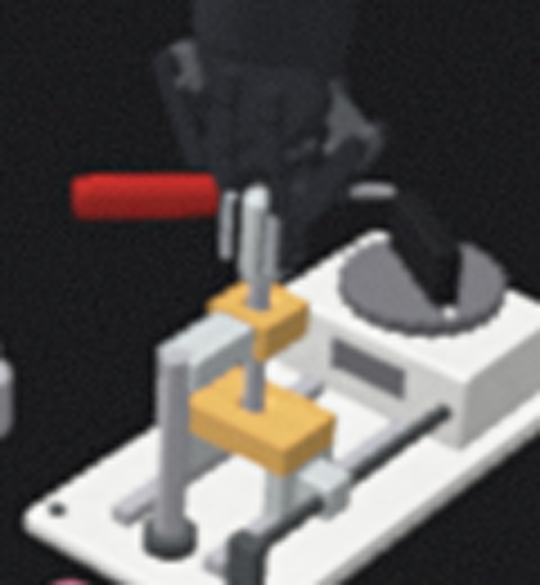

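The rod passes through the upper guide (258,305) and enters the lower guide (255,408). The grip is clear above and held. Handing in.

```bash
python3 -c "
from rig import manip
print(manip.sign_off(), manip.get_state()['width'])"
```

```text
the job is handed in; nothing more can be done
the job is handed in; nothing more can be done
```

I turned the handwheel about 3.35 rad clockwise and threaded the alignment rod through both guides. I handed the job in at about 19.5 s, with the rod still held; no verdict was reported.

**Alignment:** after the last turn of the wheel, the two holes agreed to 0.2 mm in the scene camera. The plate outlines agreed to 0.1 mm (top camera) and 0.4 mm (scene camera). I did not measure the alignment again after releasing the wheel.

**Rod:** it went in without noticeable contact, staying under about 3 N all the way down. The tip should be about 34 mm above the bench, worked out from the arm's pose. The tip itself cannot be seen below the lower guide in the last picture. The grip's lower edge is about 16 mm above the upper guide, and the jaws held it at 18.7 mm with a 60 N setting.

**Disagreements:**
- The wheel's axis as felt through the gripper was about 2 mm off the camera estimate.
- The two cameras' estimates of the upper hole differed by about 2 mm.
- The closed jaws read 1 to 1.5 mm less than the known width of the grip and of the wheel's bar.

None of these hindered the grasps or the fit. I did not measure the other rods or the bench things at the end, but I noticed no contact with them.

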